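# Degas a poured mould under the vacuum bell

## Task

The small blue shell mould has just been poured and must be degassed. Set the clear bell gently over it, without dropping it, so that it stands upright with its blue lip flat on the round black sealing pad all the way round, and let go. Then push the yellow foot pedal down to its stop, so that the gauge goes into the green, and hold it there for three seconds without a break; let the pedal come right back up, and leave the mould and the other things on the bench where they are.

Things in the scene. Friction and masses are not known exactly. Their poses are not given: they have to be found in the camera images.
- bell_knob (a point): centre of the black knob (32 mm wide, 30 mm high) on top of the loose clear bell: grip here. The bell is a clear upturned cup 92 mm wide with a blue lip 100 mm wide (86 mm inside) round its open underside, 110 mm high over the knob, about 0.25 kg. z is its axis, up; the lip's underside is 95 mm and the dome's top 21 mm below this point
- bell_rim (a point): centre of the underside of the bell's blue lip, on the bell's axis 95 mm below bell_knob
- seal_pad (a point): centre of the top face of the degassing unit's round black rubber sealing pad: flat, 120 mm across, 30 mm above the table. z is up; +y points to the unit's white pump housing, which begins 81 mm from the pad's centre and is 77 mm high, its gauge about 110 mm. The unit is fixed to the table
- shell_mould: blue shell mould, 44 x 40 x 10 mm, loose, lying about in the middle of the sealing pad; origin at the centre of its underside
- tread (a point): centre of the top face of the foot pedal's black ribbed tread (78 mm long along x, 66 mm wide along y); moves with the treadle. The hinge lies towards +x, the free end towards -x. The frame is level at rest and turns with the treadle. Height above the table about 94 mm at rest, 63 mm at the stop, where it is also about 12 mm further to -x. The pedal's yellow base (150 x 94 mm) is fixed
- treadle (a joint): angle of the pedal's treadle, rad: 0 at rest (up, face sloping down to the hinge by 0.45), 0.40 at its stop (nearly level). Hinge axis 85 mm from the tread's centre, 46 mm above the table. A spring returns it: about 7 N straight down on the middle of the tread starts it and 17 N holds it at the stop, more when pushed fast. It works the unit's pump by radio, no cable
- needle (a joint): angle of the red needle of the unit's vacuum gauge, rad: 0 at rest, 4.0 at full suction; the green sector is 3.6 to 4.0. It shows the suction while the pump runs: 10 times the pedal's angle, so it is in the green only while the pedal is at its stop, and falls back when the pedal is let go
- mixing_jug: bystander: clear jug with a white rim, 80 mm wide, 112 mm high; origin at the centre of its underside
- masking_tape: bystander: roll of tape lying flat, 104 mm wide, 25 mm high; origin at the centre of its underside
- marker: bystander: white and green marker lying on the table, 135 mm long (along its y axis), 17 mm thick; origin at the middle of its underside
- pink_jar: bystander: jar with a white lid and pink pigment, 38 mm wide, 55 mm high; origin at the centre of its underside
- blue_jar: bystander: jar with a white lid and pale blue pigment, 38 mm wide, 57 mm high; origin at the centre of its underside

How it is judged (in metres and radians):
On the way, in this order (a step that is already met when the one before it is completed fails the run):
1. the bell stands upright on the sealing pad over the mould, its lip on the pad all round, let go (horizontal distance between bell_rim and seal_pad below 0.01 m and z of bell_rim in the frame of seal_pad below 0.003 m and angle between bell_rim's own z axis and vertical below 0.05 rad and contact force between the fingers and bell below 0.1 N), for 0.2 s.
2. the pedal has been held at its stop (within 0.04 rad) for 2.5 s, the bell still in place (value of joint treadle above 0.36 rad and horizontal distance between bell_rim and seal_pad below 0.01 m and z of bell_rim in the frame of seal_pad below 0.003 m and angle between bell_rim's own z axis and vertical below 0.05 rad), for 2.5 s.
At the end, for the whole second after the job is handed in: The bell stands upright on the sealing pad, its lip's centre within 10 mm of the pad's centre, down on the pad (within 3 mm) and within 0.05 rad of upright; the pedal is back up (within 0.05 rad of rest) (horizontal distance between bell_rim and seal_pad below 0.01 m and z of bell_rim in the frame of seal_pad below 0.003 m and angle between bell_rim's own z axis and vertical below 0.05 rad and value of joint treadle below 0.05 rad); the robot touches nothing.
It fails at once if the mould is shifted by more than 10 mm (distance of shell_mould from where it was at the start of the episode above 0.01 m).
It fails at once if a bystander is moved by more than 30 mm (distance of any of mixing_jug, masking_tape, marker, pink_jar, blue_jar from where it was at the start of the episode above 0.03 m).
It fails at once if the bell is dropped (falls freely faster than 0.5 m/s) (linear speed of bell above 0.5 m/s and contact force between the fingers and bell below 0.1 N).
It also fails if it takes over 67 s, if anything falls off the work surface, if the arm or the gripper's body presses on something with over 40 N, if the wrist force passes 120 N, or if a joint passes its speed limit or range.

## Robot

A 6-joint arm with a two-finger parallel gripper is mounted at the origin on the work surface; the furniture and walls round the work are solid. World frame = base frame: x ahead of the robot, y to its left, z up, the work surface at z = 0. Lengths are in mm, angles in rad, forces in N, time in s.
With the tool pointing down it reaches from about 275 to 975 mm from the base axis. Payload 8.4 kg.
Tool frame: the origin (TCP) lies on the centre line of the jaws, within the pads' length; the fingertips stand env.nose_length ahead of it and the grasp point (between the pads) lies 6 mm ahead of it (env.nose_length is the distance from the TCP to the fingertips, in mm); z points along the fingers, y is the line along which they close (so a half turn about z gives the same grasp; the last joint's range is limited). The gripper opens to 92 mm and grips with 3 to 60 N. Pads are 20 mm wide; open, the fingers measure 128 mm over their backs; the gripper's body (75 mm by 189 mm) begins 69 mm behind the grasp point.
Start: joints at [1.253, 0.353, 1.633, -0, 1.155, -0.002], TCP at [194.109, 594.096, 239.583] pointing down, gripper open.
Joint ranges: [-2.63, 2.63], [-0.92, 2.1], [0.06, 2.66], [-1.3, 4.44], [0, 2.69], [-3.02, 3.02]. Speed limits (rad/s): [2.22, 2.22, 2.79, 3.14, 3.14, 3.14].

## Interface

Orientations are given as a unit quaternion [x, y, z, w].
In Python, from bench import state, eyes, env gives the robot as it stands.
- The arm moves only by the tool apply_moves, never from a script. Its arguments are lists of equal length, an entry for each row: "twist": the turn, a rotation vector about the tool's x, y, z in rad, a list of three; "travel": the shift along the tool's x, y, z in mm, a list of three; "claw": the opening, from 0 (shut) to 1 (fully open). In form: {"twist": [[rx, ry, rz], ...], "travel": [[dx, dy, dz], ...], "claw": [claw, ...]}. A call has 1 to 20 rows; each row shifts and turns the commanded pose from where the row before left it, along the tool's axes as they then stand; what a row does not reach is not made up. A row lasts 1/10 s, in which the tool goes at most 50 mm and 8.59 degrees, less where a joint would pass 70% of its speed; a pose out of reach is approached as far as the arm can. A call with a gripper value outside its range is refused whole. The fingers move at their own pace and stop on an object; the grip force is fixed at half the most. Time passes only in rows, so rows that do not move let the fingers close. It gives the time, the measured TCP pose, the force, the opening and the grip force at its end, in the units of the state.
- state(): the state, without advancing time (a new reading comes with each control period).
- eyes.snapshot(name): name is "scene" or "side" or "wrist"; returns the picture (480x640x3 uint8, red, green, blue); there is no depth.
- eyes.get_calibration(name): a dict with "fx", "fy", "cx", "cy" (pixels), "world_to_cam" (4x4, takes a point from world to camera coordinates); the wrist camera has in their place "T_tool_cam" (4x4, takes a point from camera to tool coordinates, whose origin is the TCP and whose axes are the flange's). Camera axes: x right, y up, looking along -z (the intrinsics and any distortion apply to the point x, -y, -z); pixel columns grow to the right and rows downward; lengths in mm; the calibration is good to about 2 mm. A picture is of the moment at which its call begins: read the wrist's pose just before it. get_calibration takes no time and is no camera call.
- env.close_job(): hands the job in; it is judged then, once.
The state is a dict: "time_s": time; "joint_positions": joint angles; "qd": joint speeds; "effort": joint torques, N m; "eef_pos": TCP position; "tcp_rot": TCP orientation; "ft_force": force on the tool from outside, world axes, zero at the start; "ft_torque": the same for the moment, N m; "grip_width": finger opening in mm; "gripper_force": force on a finger pad.
Only numpy, scipy, OpenCV 4.12 (cv2) and the standard library are available. Lean on these libraries where they do the work, as an engineer would, in place of code of your own. Each camera call takes 0.05 s, during which the arm holds its last target. There are 200 camera calls.

## Working session

There is one attempt and no reset: what is moved stays moved. The work goes in short steps, Python scripts to look and compute and a tool call to move; the robot and the scene stay as the last step left them, time stands still between calls to the robot, and variables do not carry over. Pictures are saved under pics/ and viewed, at most 11 in all, crops included, and the job is handed in when it is done.

Besides the shell and the picture viewer there is one more tool, called after ">>>" by a JSON object that holds its "name" and its "arguments", one argument or row to a line. apply_moves: Moves the arm, as the interface text tells. Its arguments: {"type":"object","properties":{"twist":{"type":"array","items":{"type":"array","items":{"type":"number"}}},"travel":{"type":"array","items":{"type":"array","items":{"type":"number"}}},"claw":{"type":"array","items":{"type":"number"}}},"required":["twist","travel","claw"]}

```bash
mkdir -p pics; cat > h.py <<'E'
import numpy as np, cv2
from bench import state, eyes, env
def snap(n,f):
    im=eyes.snapshot(n); cv2.imwrite('pics/'+f,im[:,:,::-1]); return im
E
python3 - <<'E'
from h import *
s=state(); print(s); print(env.nose_length)
snap('scene','a.png'); snap('side','b.png'); 
for n in ['scene','side','wrist']: print(eyes.get_calibration(n))
E
```

```text
{'time_s': 0.0, 'joint_positions': array([ 1.25261018e+00,  3.53609725e-01,  1.63411331e+00, -7.47557088e-06,
        1.15521606e+00, -2.40815122e-03]), 'qd': array([-4.62029666e-04,  6.83692046e-04,  1.27005207e-03, -8.62988638e-05,
       -1.56520448e-03,  2.16857653e-04]), 'effort': array([-1.12729296e-03, -5.93860102e+01, -3.34205675e+01,  6.96372706e-02,
        2.39866704e-02, -1.02877759e-04]), 'eef_pos': array([193.96201746, 593.66182307, 238.89658563]), 'tcp_rot': array([ 1.57232284e-01,  9.87561419e-01, -6.65138452e-04, -1.04079473e-04]), 'ft_force': array([-0.52030657, -0.09570301,  0.13046963]), 'ft_torque': array([-0.01457436, -0.01281927,  0.00835559]), 'gripper_force': 0.0, 'grip_width': 91.89526804832839}
25.0
{'fx': 551.7216076746632, 'fy': 551.7216076746632, 'cx': 316.3939675429218, 'cy': 240.68298391129628, 'world_to_cam': array([[ 8.87045407e-01, -4.61474915e-01, -1.38329086e-02,
        -3.89366370e+02],
       [ 3.52183432e-01,  6.56984482e-01,  6.66586994e-01,
        -2.28894834e+02],
       [-2.98525170e-01, -5.96164652e-01,  7.45298887e-01,
        -1.382452
[... 316 characters left out ...]
488e-01,  3.42061562e-01,  9.05129330e-01,
        -2.13434469e+02],
       [-5.03547141e-01, -7.52337882e-01,  4.24768157e-01,
        -1.03360574e+03],
       [ 0.00000000e+00,  0.00000000e+00,  0.00000000e+00,
         1.00000000e+00]])}
{'fx': 348.82435144440683, 'fy': 348.82435144440683, 'cx': 322.2847968185562, 'cy': 237.90235179696165, 'T_tool_cam': array([[-2.94825431e-04,  9.59658150e-01,  2.81169251e-01,
         7.86455306e+01],
       [ 9.99999648e-01,  6.20350341e-05,  8.36837245e-04,
         5.30688656e-03],
       [ 7.85635339e-04,  2.81169398e-01, -9.59657831e-01,
        -1.45161427e+02],
       [ 0.00000000e+00,  0.00000000e+00,  0.00000000e+00,
         1.00000000e+00]])}
```

View pics/a.png

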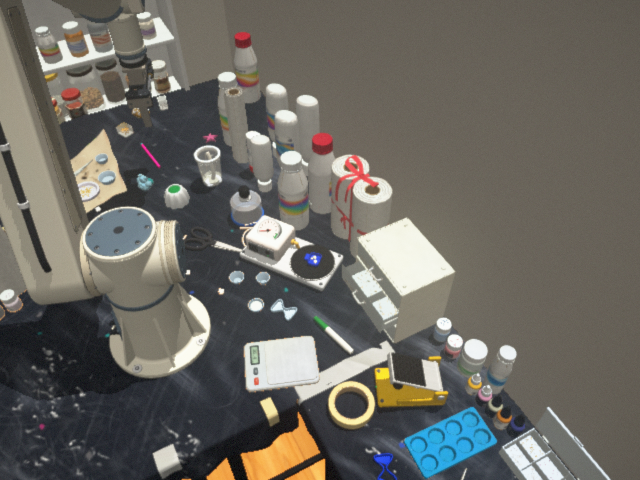

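View pics/b.png

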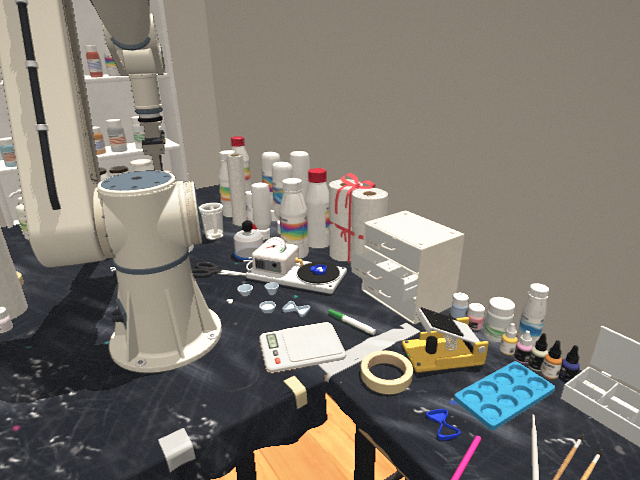

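The scene view shows the bell (knob ≈(244,191)), the pad with the mould (≈(313,260)) and the pedal tread (≈(416,371)). In the side view the knob is at (247,227), the pad at (319,272) and the tread at (446,322).

```bash
cat >> h.py <<'E'
from scipy.spatial.transform import Rotation as R
def ray(n,uv,pose=None):
    c=eyes.get_calibration(n); d=np.array([(uv[0]-c['cx'])/c['fx'],-(uv[1]-c['cy'])/c['fy'],-1])
    if n=='wrist':
        Rt=R.from_quat(pose[1]).as_matrix(); T=c['T_tool_cam']
        return pose[0]+Rt@T[:3,3], Rt@T[:3,:3]@d
    M=c['world_to_cam']; return -M[:3,:3].T@M[:3,3], M[:3,:3].T@d
def atz(n,uv,z,pose=None):
    o,d=ray(n,uv,pose); return o+d*(z-o[2])/d[2]
def px(n,P,pose=None):
    c=eyes.get_calibration(n)
    if n=='wrist':
        T=np.eye(4);T[:3,:3]=R.from_quat(pose[1]).as_matrix();T[:3,3]=pose[0]
        M=np.linalg.inv(T@c['T_tool_cam'])
    else: M=c['world_to_cam']
    q=M[:3,:3]@P+M[:3,3]; return c['cx']+c['fx']*q[0]/-q[2], c['cy']-c['fy']*q[1]/-q[2]
E
python3 - <<'E'
from h import *
for k,z,a,b in [('knob',95,(244,191),(247,227)),('pad',30,(313,260),(319,272)),('tread',94,(416,371),(446,322))]:
    print(k,atz('scene',a,z).round(),atz('side',b,z).round())
# gripper start pose check, mesh
s=state();print(px('scene',s['eef_pos']),px('side',s['eef_pos']),px('wrist',np.array([293,452,95.]),(s['eef_pos'],s['tcp_rot'])))
s=state();T=R.from_quat(s['tcp_rot']).as_matrix();print(T.round(3))
import cv2
a=cv2.imread('pics/a.png')[150:310,180:360]; b=cv2.imread('pics/a.png')[320:430,330:470]
A=cv2.resize(a,None,fx=2.4,fy=2.4,interpolation=2);B=cv2.resize(b,(0,0),fx=2.6,fy=2.6,interpolation=2)
C=np.zeros((400,800,3),np.uint8);C[:384,:432]=A;C[:286,434:434+364]=B
cv2.imwrite('pics/c.png',C); snap('wrist','w0.png')
E
```

```text
knob [352. 280.  95.] [349. 274.  95.]
pad [432.   7.  30.] [431.   3.  30.]
tread [ 463. -425.   94.] [ 454. -421.   94.]
(np.float64(147.56241553496514), np.float64(107.97513698885717)) (np.float64(158.10502088657762), np.float64(167.82665907367073)) (np.float64(215.67701668982897), np.float64(368.4422329020313))
[[-0.951  0.311 -0.   ]
 [ 0.311  0.951 -0.001]
 [ 0.    -0.001 -1.   ]]
```

View pics/c.png

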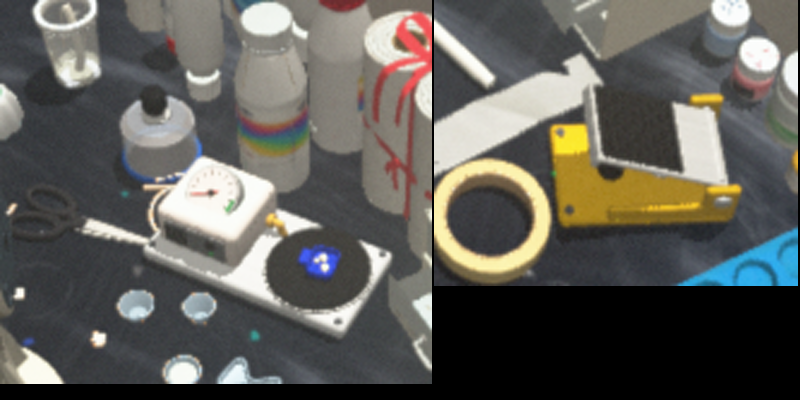

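```bash
python3 - <<'E'
from h import *
def height(b,t):
    g=atz('scene',b,0); o,d=ray('scene',t)
    # z on vertical line nearest
    A=np.stack([d,[0,0,-1.]],1); x=np.linalg.lstsq(A,g-o,rcond=None)[0]; return g.round(), x[1].round()
for n,b,t in [('rainbow',(295,222),(291,158)),('mug',(210,180),(207,152)),('small bottle',(263,186),(262,135)),('redtop',(320,207),(322,140)),('roll',(345,225),(372,185)),('cab front',(395,338),(389,285)),('cab left',(349,268),(360,230))]: print(n,height(b,t))
print([atz('scene',p,77).round() for p in [(249,240),(277,255),(296,232),(270,219)]])
# tread corners guess (scene crop -> px)
f=lambda u,v:(330+(u-434)/2.6,320+v/2.6)
for p in [(595,88),(603,160),(685,172),(660,97)]: print(f(*p),atz('scene',f(*p),94).round())
E
```

```text
rainbow (array([463., 184.,   0.]), np.float64(243.0))
mug (array([306., 479.,   0.]), np.float64(112.0))
small bottle (array([443., 373.,   0.]), np.float64(197.0))
redtop (array([558., 205.,   0.]), np.float64(253.0))
roll (array([587., 104.,   0.]), np.float64(165.0))
cab front (array([ 507., -289.,    0.]), np.float64(208.0))
cab left (array([517., -43.,   0.]), np.float64(155.0))
[array([296., 115.,  77.]), array([340.,  31.,  77.]), array([420.,  81.,  77.]), array([378., 159.,  77.])]
(391.9230769230769, 353.84615384615387) [ 440. -365.   94.]
(395.0, 381.53846153846155) [ 409. -425.   94.]
(426.53846153846155, 386.15384615384613) [ 462. -465.   94.]
(416.9230769230769, 357.3076923076923) [ 484. -398.   94.]
```

View pics/w0.png

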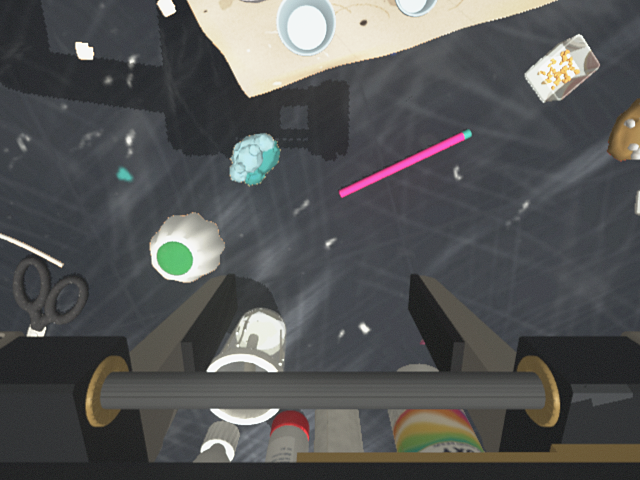

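Wrist view: mug at ≈(245,370), bottles along the bottom edge; the bell isn't in view yet. I'll go above the bell with the jaws along world y (clear of the bottles).

>>> {"name": "apply_moves", "arguments": {
  "twist": [
    [0, 0, -0.106],
    [0, 0, -0.106],
    [0, 0, -0.106],
    [0, 0, 0],
    [0, 0, 0],
    [0, 0, 0],
    [0, 0, 0],
    [0, 0, 0],
    [0, 0, 0],
    [0, 0, 0],
    [0, 0, 0],
    [0, 0, 0],
    [0, 0, 0],
    [0, 0, 0]
  ],
  "travel": [
    [0, 0, 0],
    [0, 0, 0],
    [0, 0, 0],
    [-17.3, -35.2, 0],
    [-17.3, -35.2, 0],
    [-17.3, -35.2, 0],
    [-17.3, -35.2, 0],
    [-17.3, -35.2, 0],
    [-17.3, -35.2, 0],
    [-17.3, -35.2, 0],
    [-17.3, -35.2, 0],
    [-17.3, -35.2, 0],
    [0, 0, 0],
    [0, 0, 0]
  ],
  "claw": [1, 1, 1, 1, 1, 1, 1, 1, 1, 1, 1, 1, 1, 1]
}}

```text
time_s: 1.55
eef_pos: [350.8, 277.1, 239.6]
tcp_rot: [0.0, 1.0, 0.0, -0.0]
ft_force: [-0.3, 0.7, 0.1]
grip_width: 92.1
gripper_force: 0.0
```

```bash
python3 - <<'E'
from h import *
s=state();print(s['time_s'],s['eef_pos'],R.from_quat(s['tcp_rot']).as_matrix().round(3).tolist())
snap('wrist','w1.png')
E
```

```text
1.55 [350.7814707  277.10436135 239.62252947] [[-1.0, 0.0, -0.0], [0.0, 1.0, 0.0], [0.0, 0.0, -1.0]]
```

View pics/w1.png

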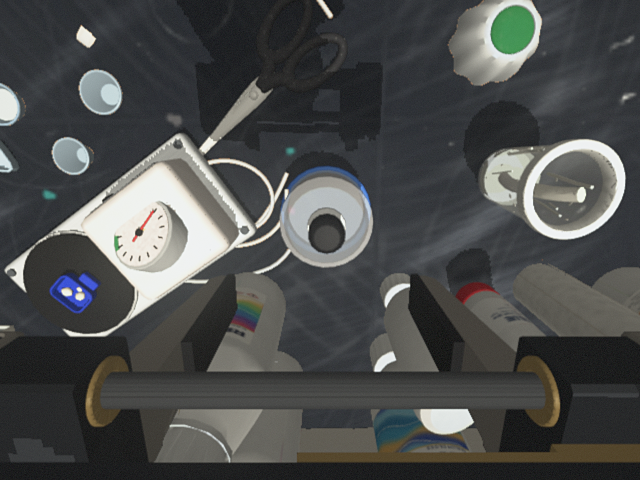

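The wrist view shows the knob at ≈(326,233), the bell rim around it clear of neighbours, and the pad ellipse centred at ≈(80,283).

```bash
python3 - <<'E'
from h import *
s=state();p=(s['eef_pos'],s['tcp_rot'])
print(atz('wrist',(326,233),100,p),atz('wrist',(80,283),30,p),atz('wrist',(72,292),35,p))
# pad ellipse fit from dark pixels
im=cv2.imread('pics/w1.png');g=im.max(2)
c=np.array(px('wrist',np.array([350.,277,60]),p));print(c)
for pd in [(431,5),(428,8)]:
  print([tuple(int(x) for x in px('wrist',np.array([pd[0]+60*np.cos(a),pd[1]+60*np.sin(a),30.]),p)) for a in np.arange(4)*np.pi/2])
E
```

```text
[350.82656006 280.52757109 100.        ] [427.68182778  10.47871743  30.        ] [436.1674877    3.40723382  35.        ]
[321.90898292 220.98465438]
[(85, 333), (129, 285), (64, 233), (21, 285)]
[(88, 331), (132, 283), (66, 230), (23, 283)]
```

>>> {"name": "apply_moves", "arguments": {
  "twist": [
    [0, 0, 0],
    [0, 0, 0],
    [0, 0, 0],
    [0, 0, 0],
    [0, 0, 0],
    [0, 0, 0],
    [0, 0, 0],
    [0, 0, 0],
    [0, 0, 0],
    [0, 0, 0],
    [0, 0, 0],
    [0, 0, 0],
    [0, 0, 0],
    [0, 0, 0],
    [0, 0, 0],
    [0, 0, 0]
  ],
  "travel": [
    [0, 3, 15],
    [0, 0, 25],
    [0, 0, 25],
    [0, 0, 25],
    [0, 0, 20],
    [0, 0, 14],
    [0, 0, 10],
    [0, 0, 0],
    [0, 0, 0],
    [0, 0, 0],
    [0, 0, 0],
    [0, 0, 0],
    [0, 0, 0],
    [0, 0, 0],
    [0, 0, 0],
    [0, 0, 0]
  ],
  "claw": [1, 1, 1, 1, 1, 1, 1, 1, 0.6, 0.45, 0.3, 0.2, 0.1, 0, 0, 0]
}}

```text
time_s: 3.2
eef_pos: [350.5, 280.6, 105.6]
tcp_rot: [-0.001, 1.0, 0.0, 0.0]
ft_force: [0.6, 0.2, 1.9]
grip_width: 30.7
gripper_force: 30.1
```

>>> {"name": "apply_moves", "arguments": {
  "twist": [
    [0, 0, 0],
    [0, 0, 0],
    [0, 0, 0],
    [0, 0, 0],
    [0, 0, 0],
    [0, 0, 0],
    [0, 0, 0],
    [0, 0, 0],
    [0, 0, 0],
    [0, 0, 0],
    [0, 0, 0],
    [0, 0, 0],
    [0, 0, 0],
    [0, 0, 0],
    [0, 0, 0],
    [0, 0, 0],
    [0, 0, 0]
  ],
  "travel": [
    [0, 0, -6],
    [0, 0, -14],
    [0, 0, -20],
    [0, 0, -25],
    [0, 0, -25],
    [0, 0, -25],
    [0, 0, -20],
    [0, 0, -10],
    [0, -10, 0],
    [0, -20, 0],
    [0, -25, 0],
    [0, -30, 0],
    [0, -30, 0],
    [0, -20, 0],
    [0, -10, 0],
    [0, 0, 0],
    [0, 0, 0]
  ],
  "claw": [0, 0, 0, 0, 0, 0, 0, 0, 0, 0, 0, 0, 0, 0, 0, 0, 0]
}}

```text
time_s: 4.9
eef_pos: [350.8, 135.8, 250.2]
tcp_rot: [-0.001, 1.0, 0.0, -0.0]
ft_force: [1.8, -0.4, -1.8]
grip_width: 30.8
gripper_force: 30.0
```

```bash
python3 - <<'E'
from h import *
s=state();print(s['time_s'],s['eef_pos'],s['tcp_rot'],s['gripper_force'],s['grip_width'])
snap('wrist','w2.png')
E
```

```text
4.9 [350.76086492 135.83448275 250.24918689] [-7.15685759e-04  9.99999708e-01  9.05358178e-05 -2.52478913e-04] 29.999474252108485 30.758279056133222
```

View pics/w2.png

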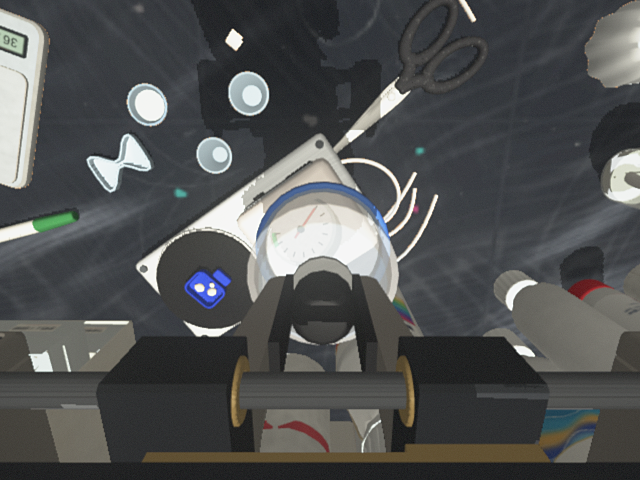

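The bell hangs upright in the grip. The pad ellipse is visible: left ≈156, top ≈229, bottom ≈329, mould at (207,287). I'll fit the pad circle.

```bash
python3 - <<'E'
from h import *
s=state();p=(s['eef_pos'],s['tcp_rot'])
g=cv2.GaussianBlur(cv2.imread('pics/w2.png').max(2),(0,0),1).astype(float)
def ring(c,r,A): 
    P=[px('wrist',np.array([c[0]+r*np.cos(a),c[1]+r*np.sin(a),30.]),p) for a in A]
    return np.array([g[int(round(v)),int(round(u))] for u,v in P])
A=np.arange(0,2*np.pi,.06)
best=[]
keep=[a for a in A if px('wrist',np.array([429+60*np.cos(a),7+60*np.sin(a),30.]),p)[0]<235]
for x in range(418,441):
  for y in range(-3,18):
    d=ring((x,y),63,keep)-ring((x,y),57,keep); best.append((np.clip(d,-20,60).mean(),x,y))
best.sort(); print(len(keep),best[-6:])
print(px('wrist',np.array([350.5,135.8,250-105.6]),p), 'mould',atz('wrist',(207,288),36,p))
E
```

```text
Traceback (most recent call last):
  File "h.py", line 15, in px
    c=eyes.get_calibration(n)
ValueError: time passes only in moves, steps and waits
```

```bash
cat >> h.py <<'E'
_C={}
class _E:
    snapshot=staticmethod(eyes.snapshot)
    @staticmethod
    def get_calibration(n,e=eyes):
        if n not in _C: _C[n]=e.get_calibration(n)
        return _C[n]
eyes=_E
E
python3 - <<'E'
from h import *
s=state();p=(s['eef_pos'],s['tcp_rot'])
g=cv2.GaussianBlur(cv2.imread('pics/w2.png').max(2),(0,0),1).astype(float)
def ring(c,r,A): 
    P=[px('wrist',np.array([c[0]+r*np.cos(a),c[1]+r*np.sin(a),30.]),p) for a in A]
    return np.array([g[int(round(v)),int(round(u))] for u,v in P])
A=np.arange(0,2*np.pi,.06)
best=[]
keep=[a for a in A if px('wrist',np.array([429+60*np.cos(a),7+60*np.sin(a),30.]),p)[0]<235]
for x in range(418,441):
  for y in range(-3,18):
    d=ring((x,y),63,keep)-ring((x,y),57,keep); best.append((np.clip(d,-20,60).mean(),x,y))
best.sort(); print(len(keep),best[-6:])
print('mould',atz('wrist',(207,288),36,p))
E
```

```text
70 [(np.float64(48.957142857142856), 431, 7), (np.float64(48.97142857142857), 431, 8), (np.float64(49.41428571428571), 430, 8), (np.float64(49.55714285714286), 430, 10), (np.float64(49.6), 429, 10), (np.float64(49.81428571428572), 430, 9)]
mould [436.09140807   6.5439296   36.        ]
```

>>> {"name": "apply_moves", "arguments": {
  "twist": [
    [0, 0, 0],
    [0, 0, 0],
    [0, 0, 0],
    [0, 0, 0],
    [0, 0, 0],
    [0, 0, 0],
    [0, 0, 0],
    [0, 0, 0],
    [0, 0, 0],
    [0, 0, 0],
    [0, 0, 0],
    [0, 0, 0],
    [0, 0, 0],
    [0, 0, 0],
    [0, 0, 0],
    [0, 0, 0],
    [0, 0, 0],
    [0, 0, 0],
    [0, 0, 0],
    [0, 0, 0]
  ],
  "travel": [
    [0, -10, 0],
    [0, -20, 0],
    [0, -25, 0],
    [0, -25, 0],
    [0, -25, 0],
    [0, -15, 0],
    [-5, -7, 0],
    [-14, 0, 0],
    [-20, 0, 0],
    [-20, 0, 0],
    [-14, 0, 0],
    [-6, 0, 0],
    [0, 0, 10],
    [0, 0, 20],
    [0, 0, 20],
    [0, 0, 20],
    [0, 0, 12],
    [0, 0, 8],
    [0, 0, 0],
    [0, 0, 0]
  ],
  "claw": [0, 0, 0, 0, 0, 0, 0, 0, 0, 0, 0, 0, 0, 0, 0, 0, 0, 0, 0, 0]
}}

```text
time_s: 6.95
eef_pos: [430.3, 8.8, 161.0]
tcp_rot: [-0.001, 1.0, -0.0, 0.0]
ft_force: [-0.4, 0.3, -3.2]
grip_width: 30.5
gripper_force: 30.0
```

```bash
python3 - <<'E'
from h import *
s=state();print(s['time_s'],s['eef_pos'],s['ft_force'])
a=snap('scene','d.png');b=snap('side','e.png');w=snap('wrist','w3.png')
C=np.zeros((560,800,3),np.uint8)
C[:280,:400]=cv2.resize(a[200:300,250:393],(400,280),interpolation=2);C[:280,400:]=cv2.resize(b[200:300,250:393],(400,280),interpolation=2)
C[280:,:400]=cv2.resize(w[100:380,120:520],(400,280))
cv2.imwrite('pics/f.png',C[:,:,::-1])
for n in('scene','side'):
    print(n,[tuple(np.round(px(n,np.array(q)),1)) for q in [(430,8.5,30.),(430,8.5,s['eef_pos'][2]-105.6),(430,8.5,s['eef_pos'][2]-10.6)]])
E
```

```text
6.95 [430.3279741    8.8272575  160.95395616] [-0.3995202   0.29972722 -3.23442233]
scene [(np.float64(311.9), np.float64(259.8)), (np.float64(311.7), np.float64(253.8)), (np.float64(310.9), np.float64(229.5))]
side [(np.float64(317.5), np.float64(271.4)), (np.float64(317.3), np.float64(263.4)), (np.float64(316.7), np.float64(231.9))]
```

View pics/f.png

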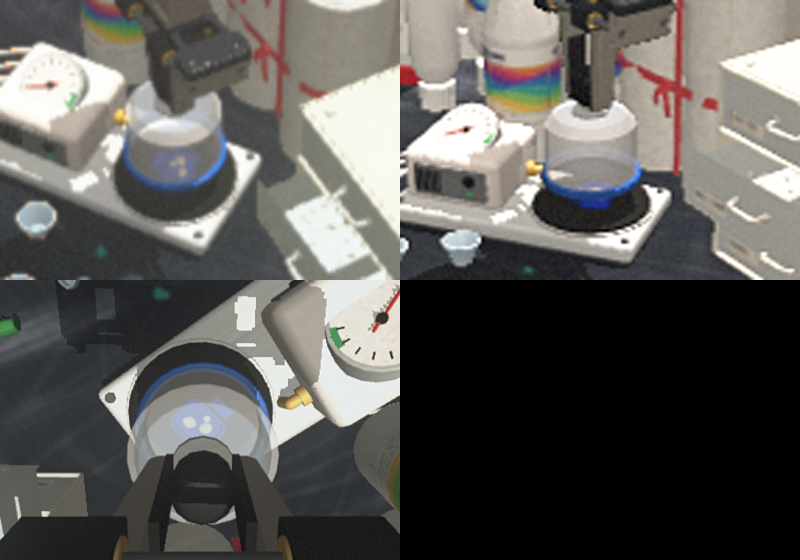

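Crops: the bell hangs ~25 mm above the pad, laterally centred in both views (scene rim 176 against pad 176, side 593 against 592). I'll check fore-aft numerically.

```bash
python3 - <<'E'
from h import *
def ext(n,c,r,p=None):
    Q=np.array([px(n,np.array([c[0]+r*np.cos(a),c[1]+r*np.sin(a),c[2]]),p) for a in np.arange(0,6.3,.02)]);i=Q[:,1].argmax();j=Q[:,1].argmin()
    return [round(float(v),1) for v in (Q[:,0].min(),Q[:,0].max(),Q[j,1],Q[i,1],Q[i,0])]
s=state();z=s['eef_pos'][2]-105.6
for n,f in(('scene','d'),('side','e')):
    im=cv2.imread(f'pics/{f}.png').astype(int)
    print(n,'rim',ext(n,(430.3,8.8,z),50),'pad',ext(n,(430,8.5,30),60))
    u=int(round(ext(n,(430,8.5,30),60)[4]))
    print([(v,*im[v,u]) for v in range(258,296,1)])
    blue=(im[...,0]-im[...,2]>60)&(im[...,0]>90); ys,xs=np.where(blue[225:300,280:350]); print('blue',xs.min()+280,xs.max()+280,ys.min()+225,ys.max()+225)
E
```

```text
scene rim [293.0, 330.4, 239.6, 268.1, 311.4] pad [289.7, 334.0, 243.3, 277.3, 311.4]
[(258, np.int64(145), np.int64(149), np.int64(157)), (259, np.int64(139), np.int64(128), np.int64(129)), (260, np.int64(145), np.int64(122), np.int64(117)), (261, np.int64(142), np.int64(117), np.int64(112)), (262, np.int64(142), np.int64(117), np.int64(111)), (263, np.int64(139), np.int64(117), np.int64(112)), (264, np.int64(133), np.int64(110), np.int64(108)), (265, np.int64(135), np.int64(103), np.int64(88)), (266, np.int64(134), np.int64(89), np.int64(64)), (267, np.int64(112), np.int64(76), np.int64(56)), (268, np.int64(79), np.int64(63), np.int64(51)), (269, np.int64(57), np.int64(56), np.int64(54)), (270, np.int64(55), np.int64(58), np.int64(58)), (271, np.int64(50), np.int64(53), np.int64(55)), (272, np.int64(52), np.int64(55), np.int64(57)), (273, np.int64(56), np.int64(59), np.int64(58)), (274, np.int64(54), np.int64(57), np.int64(55)), (275, np.int64(51), np.int64(57), np.int64(55)), (276, np.int64(51), np.int64(55), np.int64(53)), (277, np.int64(52), np.int64(56), np.int64(54)), (278, np
[... 2245 characters left out ...]
4(30), np.int64(29)), (283, np.int64(80), np.int64(86), np.int64(88)), (284, np.int64(126), np.int64(134), np.int64(138)), (285, np.int64(220), np.int64(228), np.int64(232)), (286, np.int64(200), np.int64(211), np.int64(215)), (287, np.int64(170), np.int64(178), np.int64(182)), (288, np.int64(154), np.int64(159), np.int64(162)), (289, np.int64(150), np.int64(156), np.int64(160)), (290, np.int64(149), np.int64(154), np.int64(159)), (291, np.int64(81), np.int64(81), np.int64(82)), (292, np.int64(38), np.int64(31), np.int64(31)), (293, np.int64(39), np.int64(36), np.int64(35)), (294, np.int64(61), np.int64(54), np.int64(53)), (295, np.int64(65), np.int64(57), np.int64(56))]
blue 281 336 225 274
```

Alignment is within ~3 mm; lowering.

>>> {"name": "apply_moves", "arguments": {
  "twist": [
    [0, 0, 0],
    [0, 0, 0],
    [0, 0, 0],
    [0, 0, 0],
    [0, 0, 0],
    [0, 0, 0],
    [0, 0, 0],
    [0, 0, 0],
    [0, 0, 0]
  ],
  "travel": [
    [0, 0, 6],
    [0, 0, 7],
    [0, 0, 5],
    [0, 0, 3],
    [0, 0, 2],
    [0, 0, 1],
    [0, 0, 1],
    [0, 0, 0],
    [0, 0, 0]
  ],
  "claw": [0, 0, 0, 0, 0, 0, 0, 0, 0]
}}

```text
time_s: 8.0
eef_pos: [430.2, 8.8, 135.7]
tcp_rot: [-0.001, 1.0, 0.0, 0.0]
ft_force: [0.0, 0.1, -2.9]
grip_width: 30.7
gripper_force: 30.0
```

>>> {"name": "apply_moves", "arguments": {
  "twist": [
    [0, 0, 0],
    [0, 0, 0],
    [0, 0, 0],
    [0, 0, 0]
  ],
  "travel": [
    [0, 0, 0.5],
    [0, 0, 0.5],
    [0, 0, 0],
    [0, 0, 0]
  ],
  "claw": [0, 0, 0, 0]
}}

```text
time_s: 8.4
eef_pos: [430.3, 8.8, 135.5]
tcp_rot: [-0.001, 1.0, -0.0, 0.0]
ft_force: [-4.5, 0.1, 12.6]
grip_width: 30.7
gripper_force: 30.0
```

Contact. Releasing and rising.

>>> {"name": "apply_moves", "arguments": {
  "twist": [
    [0, 0, 0],
    [0, 0, 0],
    [0, 0, 0],
    [0, 0, 0],
    [0, 0, 0],
    [0, 0, 0],
    [0, 0, 0],
    [0, 0, 0],
    [0, 0, 0],
    [0, 0, 0],
    [0, 0, 0],
    [0, 0, 0],
    [0, 0, 0],
    [0, 0, 0],
    [0, 0, 0]
  ],
  "travel": [
    [0, 0, 0],
    [0, 0, 0],
    [0, 0, 0],
    [0, 0, 0],
    [0, 0, 0],
    [0, 0, 0],
    [0, 0, -10],
    [0, 0, -15],
    [0, 0, -20],
    [0, 0, -25],
    [0, 0, -25],
    [0, 0, -20],
    [0, 0, -10],
    [0, 0, 0],
    [0, 0, 0]
  ],
  "claw": [0.36, 0.4, 0.5, 0.7, 0.85, 0.85, 0.85, 0.85, 0.85, 0.85, 0.85, 0.85, 0.85, 0.85, 0.85]
}}

```text
time_s: 9.9
eef_pos: [429.7, 8.8, 259.1]
tcp_rot: [-0.001, 1.0, 0.0, -0.0]
ft_force: [0.2, 0.5, -0.8]
grip_width: 78.0
gripper_force: 0.0
```

```bash
python3 - <<'E'
from h import *
s=state();print(s['time_s'],s['eef_pos'],s['ft_force'])
a=snap('scene','g.png');b=snap('side','h.png');w=snap('wrist','w4.png')
C=np.zeros((560,800,3),np.uint8)
C[:280,:400]=cv2.resize(a[200:300,250:393],(400,280),interpolation=2);C[:280,400:]=cv2.resize(b[200:300,250:393],(400,280),interpolation=2)
C[280:,:400]=cv2.resize(w[100:380,120:520],(400,280))
C[280:,400:]=cv2.resize(b[280:400,370:541],(400,280),interpolation=2)
cv2.imwrite('pics/i.png',C[:,:,::-1])
E
```

```text
9.9 [429.74385618   8.84079092 259.11838154] [ 0.21883652  0.48052869 -0.79962085]
```

View pics/i.png

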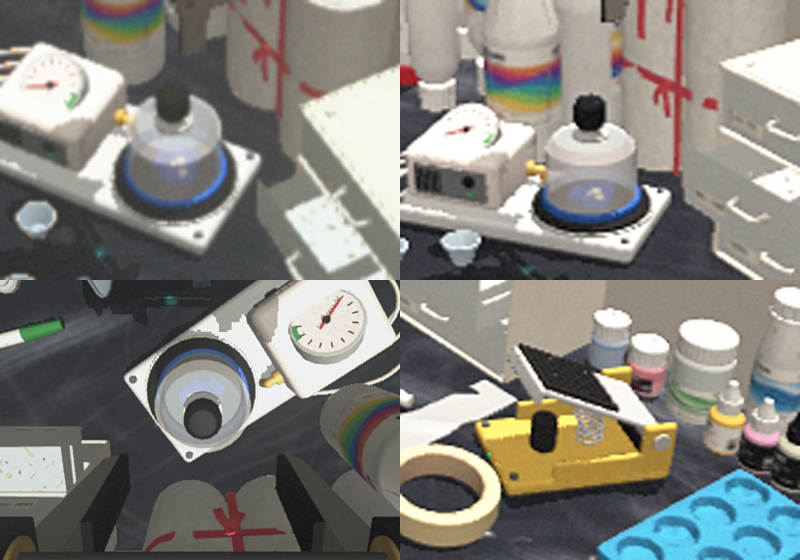

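The bell stands upright on the pad, lip concentric (wrist pad centre ≈201 against knob/bell ≈202), needle at rest; the pedal (lower right crop) is clear, tread at ≈(565,378) in the composite. Next the pedal.

```bash
python3 - <<'E'
from h import *
f=lambda u,v:(330+(u-434)/2.6,320+v/2.6)
P=[atz('scene',f(*p),z) for p,z in [((592,88),111),((600,160),111),((684,172),77),((664,98),77)]]
print(np.round(P),np.mean(P,0).round())
g=lambda u,v:(370+(u-400)*171/400,280+(v-280)*120/280)
P=[atz('side',g(*p),z) for p,z in [((518,345),111),((520,352),111)]];print(np.round(P))
E
```

```text
[[ 431. -372.  111.]
 [ 401. -431.  111.]
 [ 469. -459.   77.]
 [ 493. -394.   77.]] [ 448. -414.   94.]
[[ 431. -371.  111.]
 [ 424. -380.  111.]]
```

>>> {"name": "apply_moves", "arguments": {
  "twist": [
    [0, 0, 0],
    [0, 0, 0],
    [0, 0, 0],
    [0, 0, 0],
    [0, 0, 0],
    [0, 0, 0],
    [0, 0, 0],
    [0, 0, 0],
    [0, 0, 0],
    [0, 0, 0],
    [0, 0, 0],
    [0, 0, 0],
    [0, 0, 0],
    [0, 0, 0],
    [0, 0, 0],
    [0, 0, 0],
    [0, 0, 0]
  ],
  "travel": [
    [0, 0, -20],
    [0, 0, -20],
    [0, -30, 0],
    [0, -40, 0],
    [0, -40, 0],
    [0, -40, 0],
    [0, -40, 0],
    [0, -40, 0],
    [0, -40, 0],
    [0, -40, 0],
    [0, -40, 0],
    [0, -40, 0],
    [-20, -30, 0],
    [0, -5, 20],
    [0, 0, 20],
    [0, 0, 0],
    [0, 0, 0]
  ],
  "claw": [0, 0, 0, 0, 0, 0, 0, 0, 0, 0, 0, 0, 0, 0, 0, 0, 0]
}}

```text
time_s: 11.75
eef_pos: [450.8, -415.8, 259.0]
tcp_rot: [-0.001, 1.0, 0.001, -0.001]
ft_force: [-0.1, -1.2, 0.4]
grip_width: 0.6
gripper_force: 0.0
```

```bash
python3 - <<'E'
from h import *
s=state();print(s['time_s'],s['eef_pos'],s['tcp_rot'].round(3))
snap('wrist','w5.png')
E
```

```text
11.75 [ 450.77859588 -415.84245421  258.97422465] [-0.001  1.     0.001 -0.001]
```

View pics/w5.png

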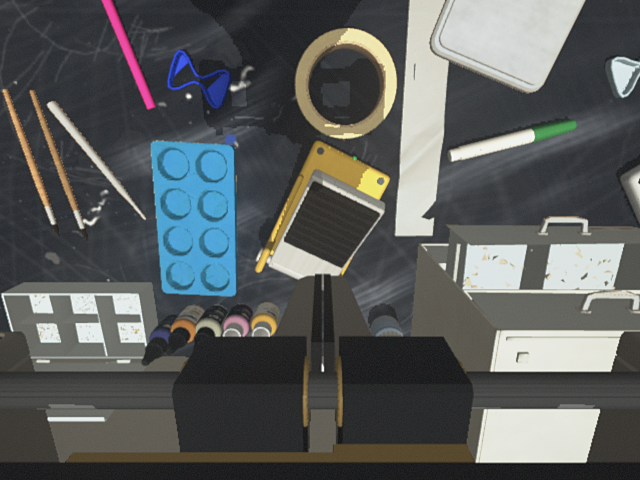

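The tread's black corners are at ≈(314,184), (383,210), (352,266), (282,241); the free end is the upper edge. Fingers closed and clear.

```bash
python3 - <<'E'
from h import *
s=state();p=(s['eef_pos'],s['tcp_rot'])
P=np.array([atz('wrist',u,z,p) for u,z in [((314,184),111),((383,210),111),((352,266),77),((282,241),77)]])
h=(P[2]+P[3]-P[0]-P[1])/2
print(P.round(),P.mean(0).round(1),'hinge dir',h.round(1),np.linalg.norm(h),np.degrees(np.arctan2(h[1],h[0])))
w=(P[1]+P[2]-P[0]-P[3])/2;print(w.round(1))
E
```

```text
[[ 411. -424.  111.]
 [ 433. -365.  111.]
 [ 498. -387.   77.]
 [ 472. -456.   77.]] [ 453.6 -407.7   94. ] hinge dir [ 62.4 -27.3 -34. ] 76.10826670963557 -23.67721792822514
[24.1 64.3  0. ]
```

>>> {"name": "apply_moves", "arguments": {
  "twist": [
    [0, 0, 0],
    [0, 0, 0],
    [0, 0, 0],
    [0, 0, 0],
    [0, 0, 0],
    [0, 0, 0],
    [0, 0, 0],
    [0, 0, 0],
    [0, 0, 0],
    [0, 0, 0],
    [0, 0, 0],
    [0, 0, 0],
    [0, 0, 0],
    [0, 0, 0],
    [0, 0, 0],
    [0, 0, 0],
    [0, 0, 0]
  ],
  "travel": [
    [0, 0, 12],
    [0, 0, 20],
    [0, 0, 25],
    [0, 0, 25],
    [0, 0, 20],
    [0, 0, 15],
    [0, 0, 10],
    [0, 0, 5],
    [0, 0, 4],
    [1.5, 0.6, 4],
    [1.5, 0.6, 4],
    [1.5, 0.6, 4],
    [1.5, 0.6, 4],
    [1.5, 0.6, 4],
    [1.5, 0.6, 4],
    [1.5, 0.6, 4],
    [0, 0, 0]
  ],
  "claw": [0, 0, 0, 0, 0, 0, 0, 0, 0, 0, 0, 0, 0, 0, 0, 0, 0]
}}

```text
time_s: 13.5
eef_pos: [440.9, -411.6, 96.9]
tcp_rot: [-0.001, 1.0, 0.0, 0.001]
ft_force: [-0.9, 4.8, 12.9]
grip_width: 0.1
gripper_force: 6.0
```

```bash
python3 - <<'E'
from h import *
s=state();print(s['time_s'],s['eef_pos'],s['ft_force'])
E
```

```text
13.5 [ 440.88666449 -411.62926507   96.85718083] [-0.87424412  4.82919285 12.917488  ]
```

>>> {"name": "apply_moves", "arguments": {
  "twist": [
    [0, 0, 0],
    [0, 0, 0],
    [0, 0, 0],
    [0, 0, 0]
  ],
  "travel": [
    [0.5, 0.2, 2],
    [0.3, 0.1, 2],
    [0.2, 0.1, 1.5],
    [0, 0, 0]
  ],
  "claw": [0, 0, 0, 0]
}}

```text
time_s: 13.9
eef_pos: [439.7, -411.0, 91.6]
tcp_rot: [-0.001, 1.0, 0.0, 0.0]
ft_force: [-1.5, 6.0, 14.1]
grip_width: 0.3
gripper_force: 6.7
```

>>> {"name": "apply_moves", "arguments": {
  "twist": [
    [0, 0, 0],
    [0, 0, 0],
    [0, 0, 0],
    [0, 0, 0]
  ],
  "travel": [
    [0, 0, 1],
    [0, 0, 1],
    [0, 0, 1],
    [0, 0, 0]
  ],
  "claw": [0, 0, 0, 0]
}}

```text
time_s: 14.3
eef_pos: [439.2, -410.7, 88.5]
tcp_rot: [-0.001, 1.0, 0.001, -0.0]
ft_force: [-4.1, 6.5, 14.3]
grip_width: 0.5
gripper_force: 7.2
```

>>> {"name": "apply_moves", "arguments": {
  "twist": [
    [0, 0, 0],
    [0, 0, 0],
    [0, 0, 0],
    [0, 0, 0]
  ],
  "travel": [
    [0, 0, 0.7],
    [0, 0, 0.7],
    [0, 0, 0],
    [0, 0, 0]
  ],
  "claw": [0, 0, 0, 0]
}}

```text
time_s: 14.7
eef_pos: [439.0, -410.7, 87.2]
tcp_rot: [-0.001, 1.0, 0.001, -0.0]
ft_force: [-5.5, 6.7, 14.7]
grip_width: 0.8
gripper_force: 7.4
```

>>> {"name": "apply_moves", "arguments": {
  "twist": [
    [0, 0, 0],
    [0, 0, 0],
    [0, 0, 0],
    [0, 0, 0]
  ],
  "travel": [
    [0, 0, 0.8],
    [0, 0, 0.8],
    [0, 0, 0],
    [0, 0, 0]
  ],
  "claw": [0, 0, 0, 0]
}}

```text
time_s: 15.1
eef_pos: [438.9, -410.7, 86.4]
tcp_rot: [-0.001, 1.0, 0.001, -0.0]
ft_force: [-7.5, 8.5, 24.9]
grip_width: 0.6
gripper_force: 12.1
```

The force jumped: at the stop. Holding, and checking the needle.

>>> {"name": "apply_moves", "arguments": {
  "twist": [
    [0, 0, 0],
    [0, 0, 0],
    [0, 0, 0],
    [0, 0, 0],
    [0, 0, 0],
    [0, 0, 0],
    [0, 0, 0],
    [0, 0, 0],
    [0, 0, 0],
    [0, 0, 0],
    [0, 0, 0],
    [0, 0, 0],
    [0, 0, 0],
    [0, 0, 0],
    [0, 0, 0],
    [0, 0, 0],
    [0, 0, 0],
    [0, 0, 0]
  ],
  "travel": [
    [0, 0, 0.2],
    [0, 0, 0],
    [0, 0, 0],
    [0, 0, 0],
    [0, 0, 0],
    [0, 0, 0],
    [0, 0, 0],
    [0, 0, 0],
    [0, 0, 0],
    [0, 0, 0],
    [0, 0, 0],
    [0, 0, 0],
    [0, 0, 0],
    [0, 0, 0],
    [0, 0, 0],
    [0, 0, 0],
    [0, 0, 0],
    [0, 0, 0]
  ],
  "claw": [0, 0, 0, 0, 0, 0, 0, 0, 0, 0, 0, 0, 0, 0, 0, 0, 0, 0]
}}

```text
time_s: 16.9
eef_pos: [439.0, -410.6, 86.4]
tcp_rot: [-0.001, 1.0, 0.001, -0.0]
ft_force: [-8.3, 8.6, 26.9]
grip_width: 0.3
gripper_force: 12.9
```

```bash
python3 - <<'E'
from h import *
a=snap('scene','j.png');b=snap('side','k.png')
C=np.zeros((560,800,3),np.uint8)
C[:280,:400]=cv2.resize(a[210:290,240:354],(400,280),interpolation=2);C[:280,400:]=cv2.resize(b[230:310,240:354],(400,280),interpolation=2)
C[280:,:400]=cv2.resize(b[280:400,370:541],(400,280),interpolation=2)
C[280:,400:]=cv2.resize(a[315:435,330:501],(400,280),interpolation=2)
cv2.imwrite('pics/l.png',C[:,:,::-1])
E
```

```text
(no output)
```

View pics/l.png

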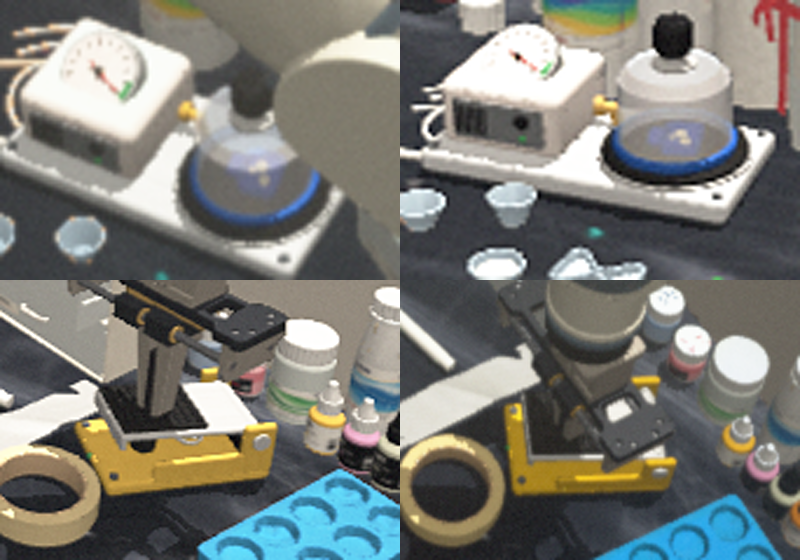

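The needle is in the green, the bell stands in place and the treadle is level. Holding another 1.8 s.

>>> {"name": "apply_moves", "arguments": {
  "twist": [
    [0, 0, 0],
    [0, 0, 0],
    [0, 0, 0],
    [0, 0, 0],
    [0, 0, 0],
    [0, 0, 0],
    [0, 0, 0],
    [0, 0, 0],
    [0, 0, 0],
    [0, 0, 0],
    [0, 0, 0],
    [0, 0, 0],
    [0, 0, 0],
    [0, 0, 0],
    [0, 0, 0],
    [0, 0, 0],
    [0, 0, 0],
    [0, 0, 0]
  ],
  "travel": [
    [0, 0, 0],
    [0, 0, 0],
    [0, 0, 0],
    [0, 0, 0],
    [0, 0, 0],
    [0, 0, 0],
    [0, 0, 0],
    [0, 0, 0],
    [0, 0, 0],
    [0, 0, 0],
    [0, 0, 0],
    [0, 0, 0],
    [0, 0, 0],
    [0, 0, 0],
    [0, 0, 0],
    [0, 0, 0],
    [0, 0, 0],
    [0, 0, 0]
  ],
  "claw": [0, 0, 0, 0, 0, 0, 0, 0, 0, 0, 0, 0, 0, 0, 0, 0, 0, 0]
}}

```text
time_s: 18.8
eef_pos: [438.9, -410.6, 86.4]
tcp_rot: [-0.001, 1.0, 0.001, -0.001]
ft_force: [-8.1, 10.1, 25.6]
grip_width: 0.6
gripper_force: 12.9
```

>>> {"name": "apply_moves", "arguments": {
  "twist": [
    [0, 0, 0],
    [0, 0, 0],
    [0, 0, 0],
    [0, 0, 0],
    [0, 0, 0],
    [0, 0, 0],
    [0, 0, 0],
    [0, 0, 0],
    [0, 0, 0],
    [0, 0, 0],
    [0, 0, 0],
    [0, 0, 0],
    [0, 0, 0],
    [0, 0, 0],
    [0, 0, 0],
    [0, 0, 0],
    [0, 0, 0],
    [0, 0, 0]
  ],
  "travel": [
    [-0.5, -0.2, -3],
    [-1.5, -0.6, -4],
    [-1.5, -0.6, -4],
    [-1.5, -0.6, -4],
    [-1.5, -0.6, -4],
    [-1.5, -0.6, -4],
    [-1.5, -0.6, -4],
    [-1.5, -0.6, -4],
    [0, 0, -4],
    [0, 0, -6],
    [0, 0, -12],
    [0, 0, -20],
    [0, 0, -30],
    [0, 0, -30],
    [0, 0, -20],
    [0, 0, 0],
    [0, 0, 0],
    [0, 0, 0]
  ],
  "claw": [0, 0, 0, 0, 0, 0, 0, 0, 0, 0, 0, 0, 0, 0, 0, 0, 0, 0]
}}

```text
time_s: 20.6
eef_pos: [449.9, -415.3, 235.6]
tcp_rot: [-0.001, 1.0, 0.001, -0.001]
ft_force: [0.2, -0.5, 0.1]
grip_width: 0.6
gripper_force: 0.0
```

```bash
python3 - <<'E'
from h import *
s=state();print(s['time_s'],s['eef_pos'],s['ft_force'])
a=snap('scene','m.png');b=snap('side','n.png')
C=np.zeros((560,800,3),np.uint8)
C[:280,:400]=cv2.resize(a[210:290,240:354],(400,280),interpolation=2);C[:280,400:]=cv2.resize(b[230:310,240:354],(400,280),interpolation=2)
C[280:,:400]=cv2.resize(b[280:400,370:541],(400,280),interpolation=2)
C[280:,400:]=cv2.resize(a[315:435,330:501],(400,280),interpolation=2)
cv2.imwrite('pics/o.png',C[:,:,::-1])
E
```

```text
20.6 [ 449.89115387 -415.33312565  235.61752405] [ 0.21594531 -0.50261463  0.14886695]
```

View pics/o.png

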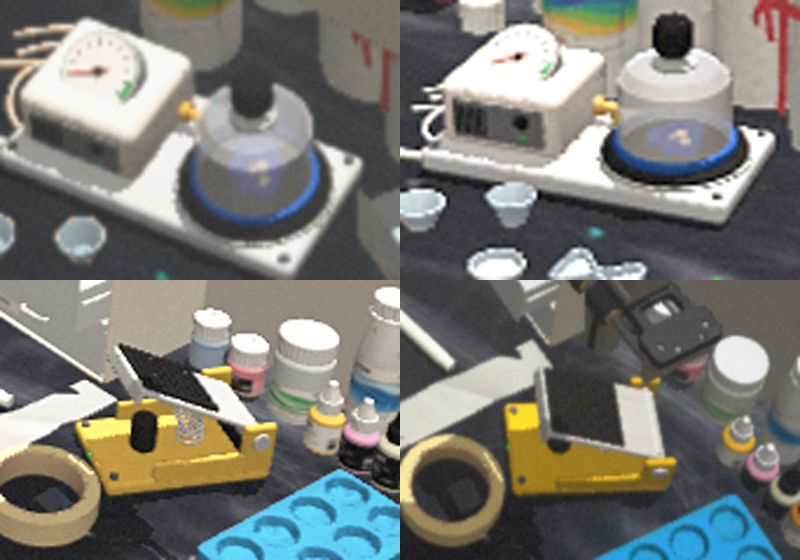

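The pedal is back up, the needle is at zero, the bell is in place and the arm is clear; handing in.

```bash
python3 -c "
from bench import env
print(env.close_job())"
```

```text
the job is handed in; nothing more can be done
None
```

The job is handed in, with no verdict returned: the bell stands on the pad over the mould, the pedal was held at its stop for about 3.7 s with the needle seen in the green, and the pedal is back up with the arm clear.

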